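# Hang the wire guard on the examination lamp and lock its bayonet

## Robot

A 6-joint arm with a two-finger parallel gripper is mounted at the origin on the work surface. World frame = base frame: x ahead of the robot, y to its left, z up, the work surface at z = 0. Lengths are in mm, angles in degrees, forces in N, time in s.
With the tool pointing down it reaches from about 250 to 775 mm from the base axis. Payload 8.9 kg.
Tool frame: the origin (TCP) lies midway between the tips of the shut fingers; the grasp point (between the pads) lies 19 mm behind it; z points along the fingers, y is the line along which they close (so a half turn about z gives the same grasp; the last joint's range is limited). The gripper opens to 85 mm and grips with 20 to 120 N. Pads are 22 mm wide; open, the fingers measure 114 mm over their backs; the gripper's body (76 mm by 85 mm) begins 54 mm behind the grasp point. The pads swing forward as they close: fully open they stand 13 mm farther back than shut.
Start: joints at [59.513, 16.656, -8.789, 64.555, 0, 82.019], TCP at [200.952, 485.018, 231.305] pointing down, gripper open.
Joint ranges: [-144.48, 144.48], [-52.06, 99.96], [-74.48, 78.29], [-112.23, 115.85], [-86.99, 84.42], [-180, 180]. Speed limits (degrees/s): [127.2, 127.2, 159.86, 180, 180, 180].

## Interface

Orientations are given as [roll, pitch, yaw] about the fixed x, y, z axes, in that order (R = Rz(yaw) Ry(pitch) Rx(roll)).
In Python, from rig import * gives the robot as it stands.
- The arm moves only by the tool servo_tool, never from a script. Its argument "motion" is a list of rows, each an object of numbers: "tx", "ty", "tz": the shift along the tool's x, y, z in m; "rx", "ry", "rz": the turn, a rotation vector about the tool's x, y, z in degrees; "grip": the opening, from 0 (shut) to 1 (fully open). In form: [{"tx": .., "ty": .., "tz": .., "rx": .., "ry": .., "rz": .., "grip": ..}, ...]. A call has 1 to 10 rows; each row shifts and turns the commanded pose from where the row before left it, along the tool's axes as they then stand; what a row does not reach is not made up. A row lasts 1/10 s, in which the tool goes at most 50 mm and 8.59 degrees, less where a joint would pass 70% of its speed; a pose out of reach is approached as far as the arm can. A call is refused whole if a number of a shift passes 0.05 or a number of a turn 8.59, either way. A call with a gripper value outside its range is refused whole. The fingers move at their own pace and stop on an object; "newtons" is the grip in N (left out, the last holds). Time passes only in rows, so rows that do not move let the fingers close. It gives the time, the measured TCP pose, the force, the opening and the grip force at its end, in the units of the state.
- observe(): the state, without advancing time (a new reading comes with each control period).
- capture(name): name is "scene" or "top" or "wrist"; returns the picture (384x512x3 uint8, blue, green, red); there is no depth.
- calibration(name): a dict with "fov_y" (degrees; the focal length in pixels is half the picture's height over the tangent of half this angle, whatever the lens; pixels are square), "cx", "cy" (the principal point, pixels), "xyz" and "orientation" of the camera in the world; the wrist camera has in their place "T_tool_cam" (4x4, takes a point from camera to tool coordinates, whose origin is the TCP and whose axes are the flange's). Camera axes: x right, y up, looking along -z (the intrinsics and any distortion apply to the point x, -y, -z); pixel columns grow to the right and rows downward; lengths in mm; the calibration is good to about 2 mm. A picture is of the moment at which its call begins: read the wrist's pose just before it. calibration takes no time and is no camera call.
- close_job(): hands the job in; it is judged then, once.
The state is a dict: "time": time; "joint_positions": joint angles; "joint_velocities": joint speeds; "joint_efforts": joint torques, N m; "ee_pos": TCP position; "eef_rot": TCP orientation; "wrist_force": force on the tool from outside, world axes, zero at the start; "ft_torque": the same for the moment, N m; "width": finger opening in mm; "grip_force": force on a finger pad.
Only numpy, scipy, OpenCV 4.12 (cv2) and the standard library are available. Lean on these libraries where they do the work, as an engineer would, in place of code of your own. Each camera call takes 0.05 s, during which the arm holds its last target. There are 200 camera calls.

## Task

Fit the wire guard to the examination lamp that lies face up on the bench: lift it by its black top grip, lower it (do not drop it) so that its three pins go down the open slots of the lamp's collar and rest at the bottom of them, and let go. Then turn it clockwise, seen from above, by pushing its orange thumb tab with the fingers, not by twisting the grip, which would strain the wires, until the pins drop into the locking notches at the ends of the slots. Leave the guard locked and level, and do not disturb the other things on the bench.

Things in the scene. Friction and masses are not known exactly. Their poses are not given: they have to be found in the camera images.
- lamp: Black floodlight, face up in its yoke, bolted down. Housing 152 mm across, top face 84 mm above the bench; on it a metal collar (tube), inside radius 53, outside 58 mm, top edge 130 mm up. Origin: on the collar's vertical axis at bench height; z up. Three slots through the collar wall, mouths at 60, 180, 300 degrees counter-clockwise from its x; red dot outside each mouth, green at each notch.
- guard: Wire guard, about 0.35 kg, 123 mm tall, stands loose on the pad. Origin: on its axis at its lower edge; z up, x along its orange thumb tab. Tube (spigot) radius 49 mm, 40 mm tall; flange radius 60 mm on it; wire dome to 86 mm; black grip on top. Pins fit the mouths at the lamp's yaw, or that +-120 degrees. On the slot ledge its origin is 100 mm above the bench; locked, 93 mm and turned 36 degrees clockwise.
- guard_grip: The guard's black wing grip: an upright plate 12 mm thick (guard's x), 60 mm long (y), 34 mm tall. Origin: its centre, 106 mm above the guard's lower edge; axes as the guard's. The wires under it end 20 mm below this centre. Pinch it across the 12 mm from above.
- guard_tab: The guard's orange thumb tab; origin on it 95 mm from the guard's axis along its x, half-way up. Upright radial plate, 8 mm thick, 56 to 112 mm out, 40 to 58 mm above the guard's lower edge. With the guard on the lamp the space beside and under it (beyond 80 mm radius) is free down to 84 mm above the bench. About 1 to 3 N of push there turns the guard; it drops into the notches by its own weight.
- guard_pin (a point): One of three brass bayonet pins (8 mm thick, 12 mm above the guard's lower edge, reaching to 68 mm radius, at 60, 180, 300 degrees from the guard's x; red dots on the flange above them): the one at 180 degrees, at 55.5 mm radius.
- pad: Dark grey-blue felt pad, 180 x 180 x 6 mm, fixed; origin at its centre, underside.
- lamp_slot0 (a point): Centre of the slot mouth at 60 degrees, in the collar wall at its top edge, 130 mm above the bench. Mouth 16 mm wide, bevelled to 26 mm at the top, straight down to a level ledge 108 mm above the bench; from there the slot runs clockwise (from above), 12 mm high under a 10 mm lip, to a notch centred 36 degrees on, 13 mm wide, 7 mm deeper, its end wall stopping further turning.
- lamp_slot1 (a point): Centre of the slot mouth at 180 degrees, in the collar wall at its top edge, 130 mm above the bench. Mouth 16 mm wide, bevelled to 26 mm at the top, straight down to a level ledge 108 mm above the bench; from there the slot runs clockwise (from above), 12 mm high under a 10 mm lip, to a notch centred 36 degrees on, 13 mm wide, 7 mm deeper, its end wall stopping further turning.
- lamp_slot2 (a point): Centre of the slot mouth at 300 degrees, in the collar wall at its top edge, 130 mm above the bench. Mouth 16 mm wide, bevelled to 26 mm at the top, straight down to a level ledge 108 mm above the bench; from there the slot runs clockwise (from above), 12 mm high under a 10 mm lip, to a notch centred 36 degrees on, 13 mm wide, 7 mm deeper, its end wall stopping further turning.
- bottle_a: Bystander, to be left alone: tall white plastic bottle, 72 mm wide, 190 mm tall. Origin at its underside.
- bottle_b: Bystander, to be left alone: white bottle with blue cap, 72 mm wide, 170 mm tall. Origin at its underside.
- tub: Bystander, to be left alone: green tub with white lid, 90 mm wide, 85 mm tall. Origin at its underside.
- brush_jar: Bystander, to be left alone: glass jar 76 mm wide and 100 mm tall holding four upright brushes, 260 mm tall over all. Origin at its underside.
- flat_brush: Bystander, to be left alone: flat brush lying on the bench. Origin at its underside.
- palette_knife: Bystander, to be left alone: palette knife lying on the bench, 200 mm long. Origin at its underside.
- screwdriver: Bystander, to be left alone: screwdriver lying on the bench. Origin at its underside.
- filter_ring: Bystander, to be left alone: glass filter in a black ring lying flat, 100 mm across, 10 mm high. Origin at its underside.
Not all that is in view belongs to the job. What is shaped like the guard but pink is not meant.

How it is judged (in metres and radians):
On the way, in this order (a step that is already met when the one before it is completed fails the run):
1. the guard hangs level on the collar, its pins down the slots on the ledge, and has been let go (z of guard in the frame of lamp between 0.0972 and 0.1045 m and horizontal distance between guard and lamp below 0.008 m and angle between guard's own z axis and vertical below 0.06 rad and contact force between the fingers and guard below 0.2 N and linear speed of guard below 0.03 m/s), for 0.2 s.
2. the guard, still on the ledge, has been turned away from the slot mouths with the fingers pushing its thumb tab (z of guard in the frame of lamp between 0.0965 and 0.1045 m and horizontal distance between guard and lamp below 0.008 m and horizontal distance between guard_pin and lamp_slot0 above 0.012 m and horizontal distance between guard_pin and lamp_slot1 above 0.012 m and horizontal distance between guard_pin and lamp_slot2 above 0.012 m and contact force between the fingers and guard_tab above 0.2 N), for 0.02 s.
At the end, for the whole second after the job is handed in: The guard is on the lamp with its pins dropped into the locking notches: its lower edge 89.5 to 95.5 mm above the lamp's underside (93 mm is right; 100 mm when still on the ledge), its axis within 8 mm of the collar's, tilted less than 0.06 rad, turned away from the slot mouths, and at rest (z of guard in the frame of lamp between 0.0895 and 0.0955 m and horizontal distance between guard and lamp below 0.008 m and angle between guard's own z axis and vertical below 0.06 rad and horizontal distance between guard_pin and lamp_slot0 above 0.016 m and horizontal distance between guard_pin and lamp_slot1 above 0.016 m and horizontal distance between guard_pin and lamp_slot2 above 0.016 m and linear speed of guard below 0.02 m/s); the robot touches nothing.
It fails at once if the guard is turned in the slots (a pin over 16 mm from every mouth, not yet dropped) with the fingers on its top grip (z of guard in the frame of lamp between 0.0965 and 0.1045 m and horizontal distance between guard and lamp below 0.008 m and horizontal distance between guard_pin and lamp_slot0 above 0.016 m and horizontal distance between guard_pin and lamp_slot1 above 0.016 m and horizontal distance between guard_pin and lamp_slot2 above 0.016 m and contact force between the fingers and guard_grip above 1 N).
It fails at once if the guard is dropped: it falls faster than 0.6 m/s (a fall of about 18 mm) out of the fingers (linear speed of guard above 0.6 m/s and contact force between the fingers and guard below 0.05 N).
It fails at once if another thing on the bench is shifted by more than 30 mm (distance of any of bottle_a, bottle_b, tub, brush_jar, flat_brush, palette_knife, screwdriver, filter_ring from where it was at the start of the episode above 0.03 m).
It also fails if it takes over 51 s, if anything falls off the work surface, if the arm or the gripper's body presses on something with over 40 N, if the wrist force passes 120 N, or if a joint passes its speed limit or range.

## Working session

There is one attempt and no reset: what is moved stays moved. The work goes in short steps, Python scripts to look and compute and a tool call to move; the robot and the scene stay as the last step left them, time stands still between calls to the robot, and variables do not carry over. Pictures are saved under pics/ and viewed, at most 10 in all, crops included, and the job is handed in when it is done.

Besides the shell and the picture viewer there is one more tool, called after ">>>" as name(argument=value, ...) on one line, values as JSON. servo_tool: Moves the arm, as the interface text tells. Its arguments: {"type":"object","properties":{"motion":{"type":"array"},"newtons":{"type":"number"}},"required":["motion"]}

```bash
ls; mkdir -p pics
python3 - <<'E'
from rig import *
import cv2,numpy as np
print(observe())
for n in ("scene","top","wrist"):
    print(n,calibration(n)); cv2.imwrite(f"pics/{n}0.png",capture(n))
a=cv2.imread("pics/scene0.png");b=cv2.imread("pics/top0.png")
cv2.imwrite("pics/both0.png",cv2.resize(np.vstack([a,b]),None,fx=.78,fy=.78))
E
```

```text
pics
{'time': 0.0, 'joint_positions': array([ 5.95147555e+01,  1.66873094e+01, -8.83070124e+00,  6.45568898e+01,
        9.98315246e-04,  8.20169786e+01]), 'joint_velocities': array([-0.07433252,  0.01832272,  0.05761627,  0.13628647, -0.0495788 ,
       -0.06238493]), 'joint_efforts': array([ 2.10202743e-03, -5.37148619e+01,  3.31370080e+01,  1.60452974e-02,
       -1.62366052e-05,  2.26187768e-05]), 'ee_pos': array([200.70355577, 484.63618737, 230.74940205]), 'eef_rot': array([-1.79925964e+02, -1.13907893e-02,  1.57497769e+02]), 'wrist_force': array([ 0.38520081, -0.19094947, -0.22504594]), 'ft_torque': array([-0.02134584, -0.04877549,  0.00168648]), 'grip_force': 0.0, 'width': 85.66131362720706}
scene {'fov_y': 47.79872155335488, 'cx': 255.5050560139492, 'cy': 187.08136431210437, 'xyz': array([1230.54203093, -833.48418957, 1003.79891536]), 'orientation': array([49.78622248, -0.05221378, 40.45110166])}
top {'fov_y': 50.31403444748571, 'cx': 257.1622884001386, 'cy': 194.2480994806092, 'xyz': array([ 448.96497946,   -9.64207163, 1631.127156  ]), 'orientation': array([  2.94187176,   0.90519168, -90.65131635])}
wrist {'fov_y': 69.55589551385167, 'cx': 253.0189519130304, 'cy': 187.84969014243234, 'T_tool_cam': array([[-1.79798124e-04,  9.56358132e-01,  2.92197008e-01,
         7.44032357e+01],
       [ 9.99999899e-01,  2.92490536e-04, -3.41987061e-04,
        -1.05548908e+00],
       [-4.12526966e-04,  2.92196917e-01, -9.56358087e-01,
        -1.43323716e+02],
       [ 0.00000000e+00,  0.00000000e+00,  0.00000000e+00,
         1.00000000e+00]])}
```

View pics/top0.png

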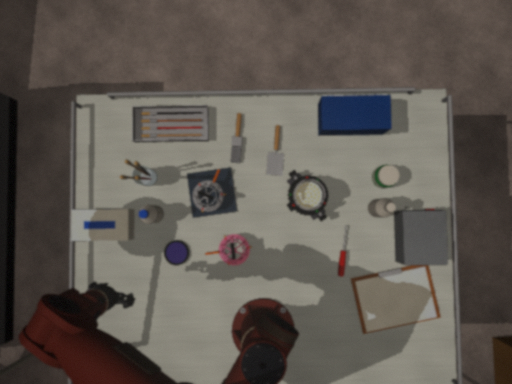

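View pics/scene0.png

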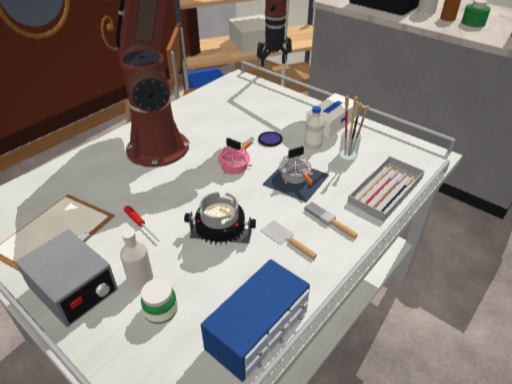

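Top view: the guard is on the pad at about (208,195) with its tab at (218,175), and the lamp is at about (308,194). The pink decoy is at (235,248).

```bash
cat > h.py <<'E'
from rig import *
import cv2,numpy as np
from scipy.spatial.transform import Rotation as R
def cam(n,s=None):
    c=calibration(n); f=192/np.tan(np.radians(c["fov_y"]/2))
    if n=="wrist":
        s=s or observe(); Rt=R.from_euler("xyz",s["eef_rot"],degrees=True).as_matrix(); T=c["T_tool_cam"]
        return f,c["cx"],c["cy"],Rt@T[:3,:3],Rt@T[:3,3]+s["ee_pos"]
    return f,c["cx"],c["cy"],R.from_euler("xyz",c["orientation"],degrees=True).as_matrix(),c["xyz"]
def ray(k,u,v,z):
    f,cx,cy,M,o=k; d=M@np.array([(u-cx)/f,-(v-cy)/f,-1.]); return o+d*(z-o[2])/d[2]
def proj(k,p):
    f,cx,cy,M,o=k; q=(np.atleast_2d(p)-o)@M; return np.c_[cx-f*q[:,0]/q[:,2],cy+f*q[:,1]/q[:,2]]
E
python3 - <<'E'
from h import *
k=cam("top")
for n,u,v,z in [("grip",208,195,100),("tab",219,172,55),("padc",212,192,6),("lamp",308,194,130),("brush jar",140,170,130),("bottle_b",150,213,150),("tub",387,176,85),("pink",235,248,60),("knife",276,150,0),("flatbrush",238,135,0)]: print(n,ray(k,u,v,z).round())
s=cv2.imread("pics/top0.png")[90:270,120:400]; w=cv2.imread("pics/wrist0.png")
cv2.imwrite("pics/a.png",cv2.resize(s,None,fx=2.8,fy=2.8,interpolation=cv2.INTER_CUBIC))
E
```

```text
grip [527. 198. 100.]
tab [618. 161.  55.]
padc [544. 195.   6.]
lamp [ 525. -173.  130.]
brush jar [622. 446. 130.]
bottle_b [462. 403. 150.]
tub [ 592. -477.   85.]
pink [325. 101.  60.]
knife [710. -62.   0.]
flatbrush [773.  90.   0.]
```

View pics/a.png

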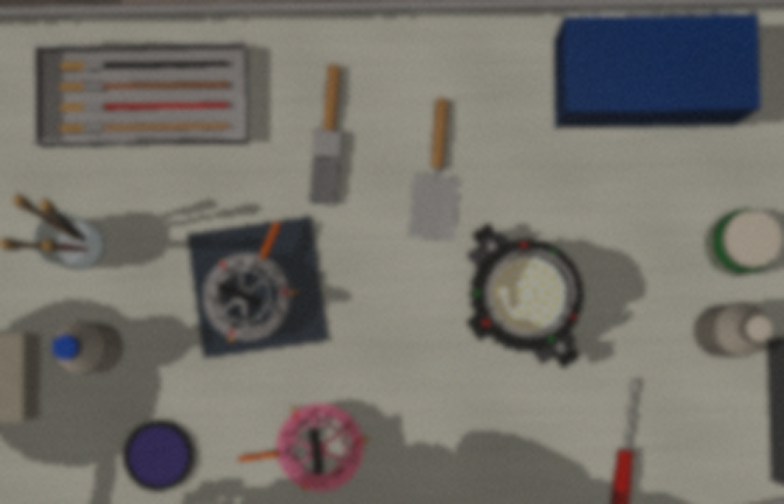

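>>> servo_tool(motion=[{"tx":-0.0411,"ty":-0.014,"tz":-0.004},{"tx":-0.0411,"ty":-0.014,"tz":-0.004},{"tx":-0.0411,"ty":-0.014,"tz":-0.004},{"tx":-0.0411,"ty":-0.014,"tz":-0.004},{"tx":-0.0411,"ty":-0.014,"tz":-0.004},{"tx":-0.0411,"ty":-0.014,"tz":-0.004},{"tx":-0.0411,"ty":-0.014,"tz":-0.004},{"tx":-0.0411,"ty":-0.014,"tz":-0.004},{"tx":-0.0411,"ty":-0.014,"tz":-0.004},{"tx":-0.0411,"ty":-0.014,"tz":-0.004}])

```text
invalid input
```

>>> servo_tool(motion=[{"rz":-8.5},{"rz":-8.5},{"rz":-8.5},{"rz":-8.5},{"rz":-8.5},{"rz":-8.5},{"rz":-8.5},{"rz":-8.5},{"rz":-8.5},{"rz":-8.5}])

```text
invalid input
```

>>> servo_tool(motion=[{"rz":-3.5},{"tz":0},{"tz":0}])

```text
invalid input
```

Run:
```python
from h import *
s=observe();print(s['time'],s['ee_pos'],s['eef_rot'],s['joint_positions'])
im=capture("wrist");cv2.imwrite("pics/w1.png",im);k=cam("wrist",s)
import pickle;pickle.dump((s,k),open("w1.pkl","wb"))
cv2.imwrite("pics/w1b.png",cv2.resize(im,(800,600)))
```

```text
0.15 [200.78510252 484.73611637 230.89158343] [-1.79945082e+02 -6.87676228e-03  1.57496421e+02] [ 5.95137284e+01  1.66800034e+01 -8.81904136e+00  6.45562964e+01
 -8.16597002e-04  8.20173048e+01]
```

View pics/w1b.png

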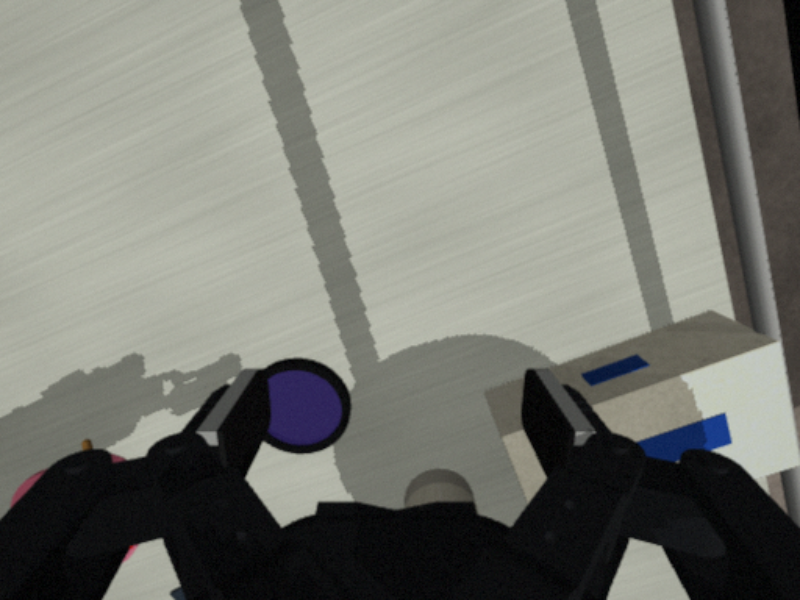

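The wrist camera looks ahead along tool +x. The fingers are at the picture's bottom, so I'll stand off from the guard to view it. The rows probably need all seven keys.

>>> servo_tool(motion=[{"tx":-0.0413,"ty":-0.008,"tz":-0.004,"rx":0,"ry":0,"rz":0,"grip":1},{"tx":-0.0413,"ty":-0.008,"tz":-0.004,"rx":0,"ry":0,"rz":0,"grip":1},{"tx":-0.0413,"ty":-0.008,"tz":-0.004,"rx":0,"ry":0,"rz":0,"grip":1},{"tx":-0.0413,"ty":-0.008,"tz":-0.004,"rx":0,"ry":0,"rz":0,"grip":1},{"tx":-0.0413,"ty":-0.008,"tz":-0.004,"rx":0,"ry":0,"rz":0,"grip":1},{"tx":-0.0413,"ty":-0.008,"tz":-0.004,"rx":0,"ry":0,"rz":0,"grip":1},{"tx":-0.0413,"ty":-0.008,"tz":-0.004,"rx":0,"ry":0,"rz":0,"grip":1},{"tx":-0.0413,"ty":-0.008,"tz":-0.004,"rx":0,"ry":0,"rz":0,"grip":1},{"tx":-0.0413,"ty":-0.008,"tz":-0.004,"rx":0,"ry":0,"rz":0,"grip":1},{"tx":-0.0413,"ty":-0.008,"tz":-0.004,"rx":0,"ry":0,"rz":0,"grip":1}])

```text
time: 1.2
ee_pos: [553.1, 251.8, 271.3]
eef_rot: [-180.0, -0.0, 157.5]
wrist_force: [0.5, 1.6, 0.5]
width: 85.7
grip_force: 0.0
```

>>> servo_tool(motion=[{"tx":0,"ty":0,"tz":0,"rx":0,"ry":0,"rz":-8.5,"grip":1},{"tx":0,"ty":0,"tz":0,"rx":0,"ry":0,"rz":-8.5,"grip":1},{"tx":0,"ty":0,"tz":0,"rx":0,"ry":0,"rz":-8.5,"grip":1},{"tx":0,"ty":0,"tz":0,"rx":0,"ry":0,"rz":-8.5,"grip":1},{"tx":0,"ty":0,"tz":0,"rx":0,"ry":0,"rz":-8.5,"grip":1},{"tx":0,"ty":0,"tz":0,"rx":0,"ry":0,"rz":-8.5,"grip":1},{"tx":0,"ty":0,"tz":0,"rx":0,"ry":0,"rz":-8.5,"grip":1},{"tx":0,"ty":0,"tz":0,"rx":0,"ry":0,"rz":-8.5,"grip":1},{"tx":0,"ty":0,"tz":0,"rx":0,"ry":0,"rz":-8.5,"grip":1},{"tx":0,"ty":0,"tz":0,"rx":0,"ry":0,"rz":-8.5,"grip":1}])

```text
time: 2.2
ee_pos: [551.8, 253.0, 271.0]
eef_rot: [180.0, -0.0, -117.2]
wrist_force: [0.8, -0.2, 0.3]
width: 85.5
grip_force: 0.0
```

>>> servo_tool(motion=[{"tx":0,"ty":0,"tz":0,"rx":0,"ry":0,"rz":-3.5,"grip":1},{"tx":0,"ty":0,"tz":0,"rx":0,"ry":0,"rz":0,"grip":1},{"tx":0,"ty":0,"tz":0,"rx":0,"ry":0,"rz":0,"grip":1}])

```text
time: 2.5
ee_pos: [551.8, 253.0, 271.2]
eef_rot: [180.0, -0.0, -114.1]
wrist_force: [-0.3, -0.8, -0.6]
width: 85.4
grip_force: 0.0
```

```bash
cat >> h.py <<'E'
import pickle
def shot(n):
    s=observe(); im=capture("wrist"); k=cam("wrist",s); pickle.dump((s,k),open(n+".pkl","wb"))
    cv2.imwrite(f"pics/{n}.png",im); cv2.imwrite(f"pics/{n}b.png",cv2.resize(im,(768,576)))
    return s,k,im
E
python3 -c "
from h import *
shot('w2')"
```

```text
(no output)
```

View pics/w2b.png

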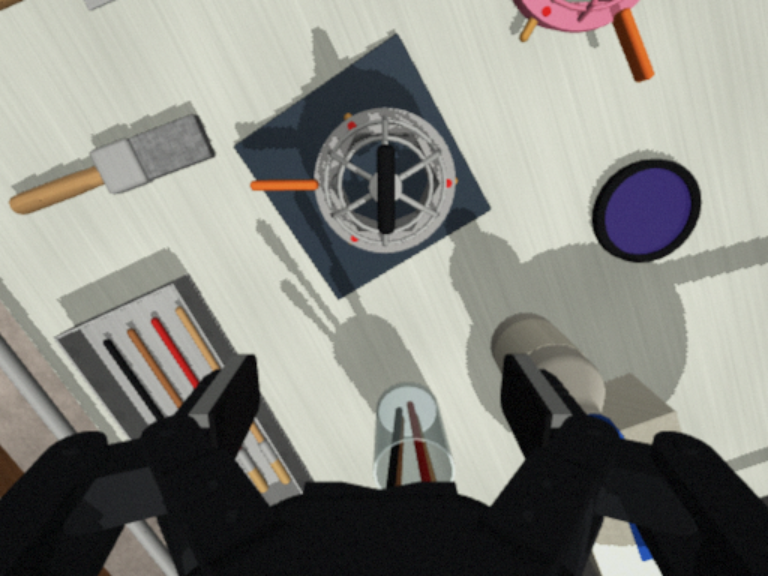

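Wrist view, in 768-wide pixels: the grip runs (386,147)–(387,231), the tab (252,185)–(317,185), and the red dots are at (351,125), (450,183) and (354,239).

Run:
```python
from h import *
s,k=pickle.load(open("w2.pkl","rb"))
P=lambda u,v,z: ray(k,u/1.5,v/1.5,z)[:2]
a,b=P(386,147,127),P(387,231,127); print("grip",(a+b)/2,np.linalg.norm(a-b),"yaw",np.degrees(np.arctan2(*(b-a)[::-1]))-90)
t,u=P(252,185,64),P(317,185,64); print("tab",t,u,np.degrees(np.arctan2(*(t-u)[::-1])))
d=np.array([P(351,125,50),P(450,183,50),P(354,239,50)]);c=d.mean(0);print("dots c",c,np.linalg.norm(d-c,axis=1),np.degrees(np.arctan2((d-c)[:,1],(d-c)[:,0])))
g=(a+b)/2;print("tab from grip",np.degrees(np.arctan2(*(t-g)[::-1])),np.linalg.norm(t-g))
print("jar rim",P(407,410,100),"tcp px",proj(k,s['ee_pos'])*1.5)
```

```text
grip [526.07108737 206.82601552] 55.835347155739704 yaw -23.160958654894785
tab [626.71985742 162.58191465] [577.7906413  184.50912769] -24.139132126327418
dots c [526.4080481  207.48709011] [55.03886957 55.66629037 55.24696416] [-83.30470176 156.5659065   36.0667135 ]
tab from grip -23.72976662879768 109.94414661815884
jar rim [586.41946831 388.70911883] tcp px [[379.8536768  360.74568902]]
```

>>> servo_tool(motion=[{"tx":0.026,"ty":0.0023,"tz":0,"rx":0,"ry":0,"rz":-0.4,"grip":1},{"tx":0.0262,"ty":0.0023,"tz":0,"rx":0,"ry":0,"rz":0,"grip":1},{"tx":0,"ty":0,"tz":0.045,"rx":0,"ry":0,"rz":0,"grip":1},{"tx":0,"ty":0,"tz":0.045,"rx":0,"ry":0,"rz":0,"grip":1},{"tx":0,"ty":0,"tz":0.04,"rx":0,"ry":0,"rz":0,"grip":1},{"tx":0,"ty":0,"tz":0.03,"rx":0,"ry":0,"rz":0,"grip":1},{"tx":0,"ty":0,"tz":0.012,"rx":0,"ry":0,"rz":0,"grip":1},{"tx":0,"ty":0,"tz":0,"rx":0,"ry":0,"rz":0,"grip":1},{"tx":0,"ty":0,"tz":0,"rx":0,"ry":0,"rz":0,"grip":1}])

```text
time: 3.45
ee_pos: [527.5, 207.4, 100.6]
eef_rot: [-179.9, 0.1, -113.6]
wrist_force: [0.1, -0.8, 0.5]
width: 85.7
grip_force: 0.0
```

>>> servo_tool(motion=[{"tx":0,"ty":0,"tz":0,"rx":0,"ry":0,"rz":0,"grip":0},{"tx":0,"ty":0,"tz":0,"rx":0,"ry":0,"rz":0,"grip":0},{"tx":0,"ty":0,"tz":0,"rx":0,"ry":0,"rz":0,"grip":0},{"tx":0,"ty":0,"tz":0,"rx":0,"ry":0,"rz":0,"grip":0},{"tx":0,"ty":0,"tz":0,"rx":0,"ry":0,"rz":0,"grip":0},{"tx":0,"ty":0,"tz":0,"rx":0,"ry":0,"rz":0,"grip":0},{"tx":0,"ty":0,"tz":0,"rx":0,"ry":0,"rz":0,"grip":0},{"tx":0,"ty":0,"tz":0,"rx":0,"ry":0,"rz":0,"grip":0}], newtons=50)

```text
time: 4.25
ee_pos: [527.0, 207.1, 99.6]
eef_rot: [-180.0, 0.0, -113.6]
wrist_force: [1.4, -0.9, 4.7]
width: 11.1
grip_force: 49.6
```

>>> servo_tool(motion=[{"tx":0,"ty":0,"tz":-0.015,"rx":0,"ry":0,"rz":0,"grip":0},{"tx":0,"ty":0,"tz":-0.03,"rx":0,"ry":0,"rz":0,"grip":0},{"tx":0,"ty":0,"tz":-0.03,"rx":0,"ry":0,"rz":0,"grip":0},{"tx":0,"ty":0,"tz":-0.03,"rx":0,"ry":0,"rz":0,"grip":0},{"tx":0,"ty":0,"tz":-0.03,"rx":0,"ry":0,"rz":0,"grip":0},{"tx":0,"ty":0,"tz":-0.03,"rx":0,"ry":0,"rz":0,"grip":0},{"tx":0,"ty":0,"tz":0,"rx":0,"ry":0,"rz":0,"grip":0}])

```text
time: 4.95
ee_pos: [528.0, 207.6, 267.6]
eef_rot: [-179.8, 0.2, -113.6]
wrist_force: [0.3, 0.0, -2.9]
width: 11.3
grip_force: 49.2
```

>>> servo_tool(motion=[{"tx":0.015,"ty":-0.011,"tz":0,"rx":0,"ry":0,"rz":0,"grip":0},{"tx":0.03,"ty":-0.0215,"tz":0,"rx":0,"ry":0,"rz":0,"grip":0},{"tx":0.03,"ty":-0.0215,"tz":0,"rx":0,"ry":0,"rz":0,"grip":0},{"tx":0.03,"ty":-0.0215,"tz":0,"rx":0,"ry":0,"rz":0,"grip":0},{"tx":0.03,"ty":-0.0215,"tz":0,"rx":0,"ry":0,"rz":0,"grip":0},{"tx":0.03,"ty":-0.0215,"tz":0,"rx":0,"ry":0,"rz":0,"grip":0},{"tx":0.03,"ty":-0.0215,"tz":0,"rx":0,"ry":0,"rz":0,"grip":0},{"tx":0.015,"ty":-0.011,"tz":0,"rx":0,"ry":0,"rz":0,"grip":0},{"tx":0,"ty":0,"tz":0,"rx":0,"ry":0,"rz":0,"grip":0},{"tx":0,"ty":0,"tz":0,"rx":0,"ry":0,"rz":0,"grip":0}])

```text
time: 5.95
ee_pos: [580.2, -45.3, 263.2]
eef_rot: [179.9, 0.0, -113.6]
wrist_force: [0.0, 0.4, -3.7]
width: 11.0
grip_force: 49.2
```

```bash
python3 -c "
from h import *
s,k,im=shot('w3');print(s['ee_pos'],s['eef_rot'],s['wrist_force'],s['width'])"
```

```text
[580.22094057 -45.32066398 263.16607726] [ 1.79867928e+02  9.07099120e-03 -1.13635214e+02] [ 0.04538749  0.43402397 -3.67092263] 11.01688599335571
```

View pics/w3b.png

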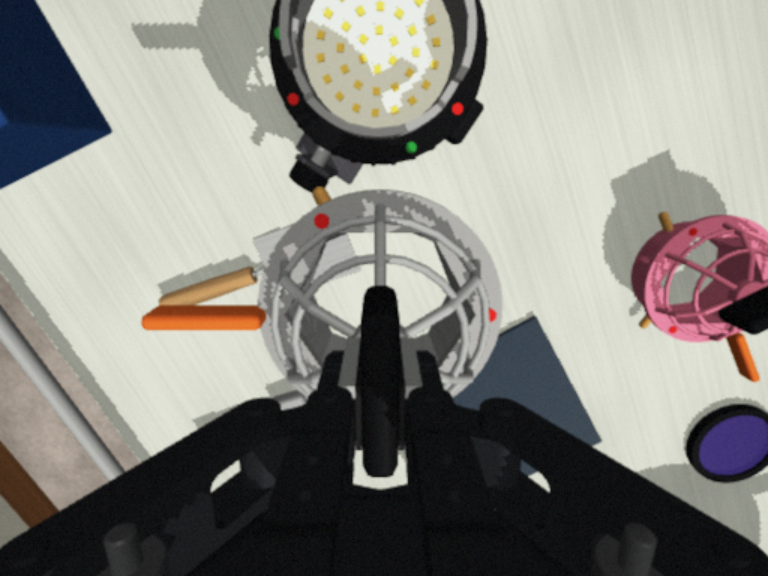

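The two near red dots are at (292,99) and (457,108), but the lamp is cut off at the top. I'll back off 65 mm to see all of it.

>>> servo_tool(motion=[{"tx":-0.02,"ty":0,"tz":0,"rx":0,"ry":0,"rz":0,"grip":0},{"tx":-0.03,"ty":0,"tz":0,"rx":0,"ry":0,"rz":0,"grip":0},{"tx":-0.015,"ty":0,"tz":0,"rx":0,"ry":0,"rz":0,"grip":0},{"tx":0,"ty":0,"tz":0,"rx":0,"ry":0,"rz":0,"grip":0},{"tx":0,"ty":0,"tz":0,"rx":0,"ry":0,"rz":0,"grip":0}])

```text
time: 6.5
ee_pos: [606.5, 14.5, 264.1]
eef_rot: [180.0, -0.0, -113.5]
wrist_force: [-0.9, -0.3, -3.3]
width: 11.1
grip_force: 49.2
```

Run:
```python
from h import *
s,k,im=shot('w4');print(s['ee_pos'],s['eef_rot'])
hsv=cv2.cvtColor(im,cv2.COLOR_BGR2HSV)
# expected region of lamp
c=proj(k,[525,-173,110])[0];print("exp",c)
def blobs(m):
    n,l,st,ce=cv2.connectedComponentsWithStats(m.astype(np.uint8))
    return [(ce[i].round(1),int(st[i,4])) for i in range(1,n) if 6<st[i,4]<400 and np.hypot(*(ce[i]-c))<110]
H,S,V=cv2.split(hsv)
print("red",blobs(((H<6)|(H>174))&(S>160)&(V>80)))
print("green",blobs((H>40)&(H<90)&(S>120)&(V>50)))
x,y=(c-[100,75]).astype(int); x=max(x,0);y=max(y,0); print("crop",x,y)
cv2.imwrite("pics/w4c.png",cv2.resize(im[y:y+150,x:x+200],None,fx=4,fy=4,interpolation=cv2.INTER_CUBIC))
```

```text
[606.48614993  14.54767006 264.06419304] [ 1.79969449e+02 -3.31358224e-02 -1.13501261e+02]
exp [252.99004526 -47.64152424]
red [(array([308.7,   3.1]), 61)]
green [(array([275.7,  31.5]), 70)]
crop 152 0
```

View pics/w4c.png

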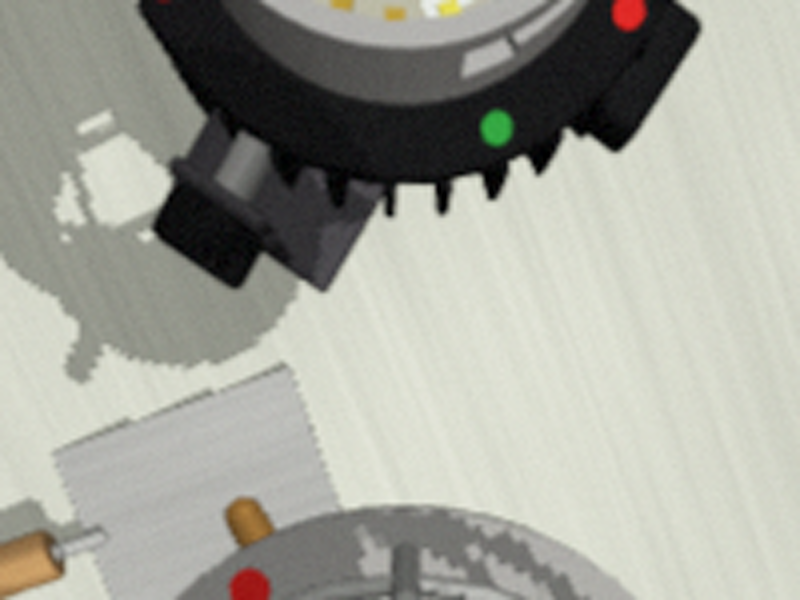

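Backing off was the wrong way: the lamp moved up out of the picture. I'll go forward 108 mm, which should put all three dots in view.

>>> servo_tool(motion=[{"tx":0.018,"ty":0,"tz":0,"rx":0,"ry":0,"rz":0,"grip":0},{"tx":0.03,"ty":0,"tz":0,"rx":0,"ry":0,"rz":0,"grip":0},{"tx":0.03,"ty":0,"tz":-0.005,"rx":0,"ry":0,"rz":0,"grip":0},{"tx":0.02,"ty":0,"tz":-0.005,"rx":0,"ry":0,"rz":0,"grip":0},{"tx":0.01,"ty":0,"tz":0,"rx":0,"ry":0,"rz":0,"grip":0},{"tx":0,"ty":0,"tz":0,"rx":0,"ry":0,"rz":0,"grip":0},{"tx":0,"ty":0,"tz":0,"rx":0,"ry":0,"rz":0,"grip":0}])

```text
time: 7.25
ee_pos: [563.5, -85.1, 274.1]
eef_rot: [180.0, 0.0, -113.6]
wrist_force: [0.2, 1.2, -3.5]
width: 10.9
grip_force: 49.2
```

Run:
```python
from h import *
s,k,im=shot('w5');print(s['ee_pos'],s['eef_rot'])
H,S,V=cv2.split(cv2.cvtColor(im,cv2.COLOR_BGR2HSV))
def blobs(m):
    n,l,st,ce=cv2.connectedComponentsWithStats(m.astype(np.uint8))
    return [(ce[i].round(1),int(st[i,4]),ray(k,*ce[i],84)[:2].round(1)) for i in range(1,n) if 8<st[i,4]<400 and ce[i][1]<230]
print("red",*blobs(((H<6)|(H>174))&(S>160)&(V>60)),sep="\n")
print("green",*blobs((H>40)&(H<90)&(S>120)&(V>50)),sep="\n")
```

```text
[563.52882199 -85.10216217 274.12244717] [ 1.79984492e+02  1.96836920e-02 -1.13643434e+02]
red
(array([256.2,   9.1]), 61, array([ 492.3, -239.8]))
(array([200.3, 107.5]), 51, array([ 591.1, -174.6]))
(array([301.7, 113.2]), 53, array([ 485.8, -121.4]))
(array([214., 147.]), 69, array([ 596.7, -127. ]))
(array([450.2, 183.2]), 19, array([345.2,  32.7]))
(array([327.8, 209.4]), 25, array([497.5,   4.6]))
green
(array([190.5,  68. ]), 25, array([ 582. , -216.6]))
```

View pics/w5b.png

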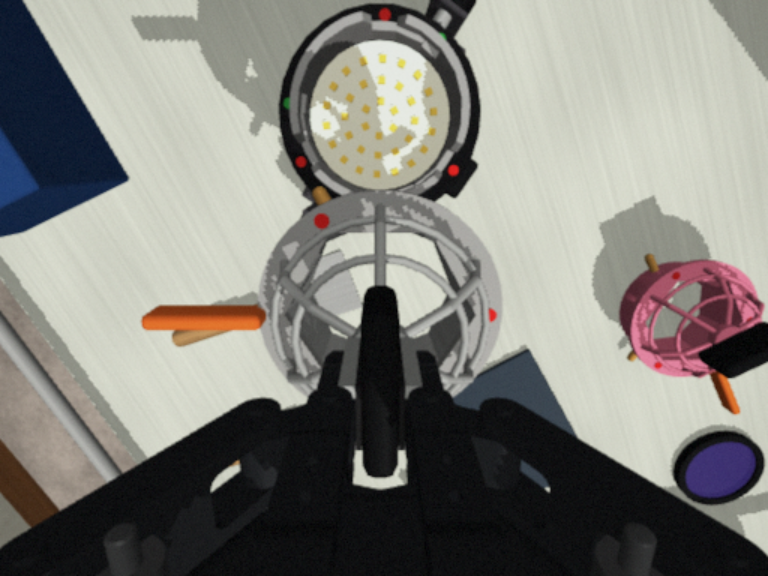

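The lamp's red dots are at (385,14), (301,161) and (453,170). They give centre (523.1,-178.6), radius 68.3 and mouths at 3.3°+120k, so the guard yaw should be -56.7°. Next I check how the guard sits in the hand from its own dots.

Run:
```python
from h import *
s,k=pickle.load(open("w5.pkl","rb"))
z=274.1-99.6+50
Rt=R.from_euler("xyz",s["eef_rot"],degrees=True).as_matrix()
a,b=[(Rt.T@(ray(k,u,v,z)-s['ee_pos']))[:2] for u,v in [(214,147),(327.8,209.4)]]
print("tool frame dots",a,b,np.linalg.norm(a-b),"expect 95.8")
# guard x = +-tool y ; dots at 55.3, angles +-60/180 from guard x
th=np.radians(-23.7)
for ang,m in ((300,a),(180,b)):
    e=Rt.T@np.r_[55.3*np.cos(th+np.radians(ang)),55.3*np.sin(th+np.radians(ang)),0]; print(m-e[:2])
```

```text
tool frame dots [ 46.35051637 -27.36149213] [-0.33856452 55.77587942] 95.35036875900187 expect 95.8
[-1.56796005  0.24120782]
[-0.283969    0.47590841]
```

>>> servo_tool(motion=[{"tx":0,"ty":0,"tz":0,"rx":0,"ry":0,"rz":5,"grip":0},{"tx":0,"ty":0,"tz":0,"rx":0,"ry":0,"rz":8,"grip":0},{"tx":0,"ty":0,"tz":0,"rx":0,"ry":0,"rz":8,"grip":0},{"tx":0,"ty":0,"tz":0,"rx":0,"ry":0,"rz":8,"grip":0},{"tx":0,"ty":0,"tz":0,"rx":0,"ry":0,"rz":4.1,"grip":0},{"tx":0.0212,"ty":-0.014,"tz":0,"rx":0,"ry":0,"rz":0,"grip":0},{"tx":0.0212,"ty":-0.014,"tz":0,"rx":0,"ry":0,"rz":0,"grip":0},{"tx":0.0212,"ty":-0.014,"tz":0,"rx":0,"ry":0,"rz":0,"grip":0},{"tx":0.0212,"ty":-0.014,"tz":0,"rx":0,"ry":0,"rz":0,"grip":0},{"tx":0,"ty":0,"tz":0,"rx":0,"ry":0,"rz":0,"grip":0}])

```text
time: 8.3
ee_pos: [523.0, -180.0, 274.0]
eef_rot: [-180.0, -0.1, -146.8]
wrist_force: [0.0, 0.9, -3.2]
width: 11.1
grip_force: 49.4
```

>>> servo_tool(motion=[{"tx":0,"ty":0,"tz":0.02,"rx":0,"ry":0,"rz":0,"grip":0},{"tx":0,"ty":0,"tz":0.018,"rx":0,"ry":0,"rz":0,"grip":0},{"tx":0,"ty":0,"tz":0.01,"rx":0,"ry":0,"rz":0,"grip":0},{"tx":0,"ty":0,"tz":0,"rx":0,"ry":0,"rz":0,"grip":0},{"tx":0,"ty":0,"tz":0,"rx":0,"ry":0,"rz":0,"grip":0}])

```text
time: 8.8
ee_pos: [523.9, -178.1, 226.7]
eef_rot: [-180.0, 0.0, -146.7]
wrist_force: [0.6, 0.6, -3.8]
width: 11.3
grip_force: 49.3
```

>>> servo_tool(motion=[{"tx":0,"ty":0,"tz":0.006,"rx":0,"ry":0,"rz":0,"grip":0},{"tx":0,"ty":0,"tz":0.006,"rx":0,"ry":0,"rz":0,"grip":0},{"tx":0,"ty":0,"tz":0.006,"rx":0,"ry":0,"rz":0,"grip":0},{"tx":0,"ty":0,"tz":0.004,"rx":0,"ry":0,"rz":0,"grip":0},{"tx":0,"ty":0,"tz":0,"rx":0,"ry":0,"rz":0,"grip":0},{"tx":0,"ty":0,"tz":0,"rx":0,"ry":0,"rz":0,"grip":0}])

```text
time: 9.4
ee_pos: [523.5, -178.6, 204.3]
eef_rot: [180.0, -0.0, -146.7]
wrist_force: [-0.1, 0.1, -3.0]
width: 11.2
grip_force: 49.3
```

>>> servo_tool(motion=[{"tx":0,"ty":0,"tz":0.004,"rx":0,"ry":0,"rz":0,"grip":0},{"tx":0,"ty":0,"tz":0.004,"rx":0,"ry":0,"rz":0,"grip":0},{"tx":0,"ty":0,"tz":0.002,"rx":0,"ry":0,"rz":0,"grip":0},{"tx":0,"ty":0,"tz":0,"rx":0,"ry":0,"rz":0,"grip":0},{"tx":0,"ty":0,"tz":0,"rx":0,"ry":0,"rz":0,"grip":0}])

```text
time: 9.9
ee_pos: [523.5, -178.5, 194.3]
eef_rot: [180.0, -0.0, -146.7]
wrist_force: [0.6, -0.0, -3.2]
width: 11.0
grip_force: 49.4
```

>>> servo_tool(motion=[{"tx":0,"ty":0,"tz":0.001,"rx":0,"ry":0,"rz":0,"grip":0},{"tx":0,"ty":0,"tz":0.001,"rx":0,"ry":0,"rz":0,"grip":0},{"tx":0,"ty":0,"tz":0,"rx":0,"ry":0,"rz":0,"grip":0},{"tx":0,"ty":0,"tz":0,"rx":0,"ry":0,"rz":0,"grip":0}])

```text
time: 10.3
ee_pos: [523.9, -178.7, 193.4]
eef_rot: [-179.9, 0.0, -146.7]
wrist_force: [-3.7, 0.2, 5.5]
width: 11.2
grip_force: 50.8
```

Contact on the ledge at the expected height, so I let go.

>>> servo_tool(motion=[{"tx":0,"ty":0,"tz":0,"rx":0,"ry":0,"rz":0,"grip":0.4},{"tx":0,"ty":0,"tz":0,"rx":0,"ry":0,"rz":0,"grip":0.6},{"tx":0,"ty":0,"tz":0,"rx":0,"ry":0,"rz":0,"grip":0.6},{"tx":0,"ty":0,"tz":0,"rx":0,"ry":0,"rz":0,"grip":0.6},{"tx":0,"ty":0,"tz":0,"rx":0,"ry":0,"rz":0,"grip":0.6},{"tx":0,"ty":0,"tz":0,"rx":0,"ry":0,"rz":0,"grip":0.6}])

```text
time: 10.9
ee_pos: [523.5, -178.5, 192.3]
eef_rot: [180.0, -0.0, -146.7]
wrist_force: [0.7, -0.8, -0.1]
width: 51.3
grip_force: 0.0
```

>>> servo_tool(motion=[{"tx":0,"ty":0,"tz":-0.02,"rx":0,"ry":0,"rz":0,"grip":0.6},{"tx":0,"ty":0,"tz":-0.04,"rx":0,"ry":0,"rz":0,"grip":0.6},{"tx":0,"ty":0,"tz":-0.04,"rx":0,"ry":0,"rz":0,"grip":0.6},{"tx":-0.03,"ty":0,"tz":0,"rx":0,"ry":0,"rz":0,"grip":0},{"tx":-0.04,"ty":0,"tz":0,"rx":0,"ry":0,"rz":0,"grip":0},{"tx":0,"ty":0,"tz":0,"rx":0,"ry":0,"rz":0,"grip":0},{"tx":0,"ty":0,"tz":0,"rx":0,"ry":0,"rz":0,"grip":0}])

```text
time: 11.6
ee_pos: [582.2, -139.6, 291.8]
eef_rot: [180.0, -0.0, -146.6]
wrist_force: [0.2, 1.1, 0.3]
width: 0.0
grip_force: 0.0
```

Run:
```python
from h import *
s,k,im=shot('w6');print(s['ee_pos'],s['eef_rot'],s['width'],s['wrist_force'])
```

```text
[ 582.21775858 -139.61418661  291.7784213 ] [ 1.79967799e+02 -3.78093990e-02 -1.46625081e+02] 0.021270437140111054 [0.17977227 1.14122167 0.32931688]
```

View pics/w6b.png

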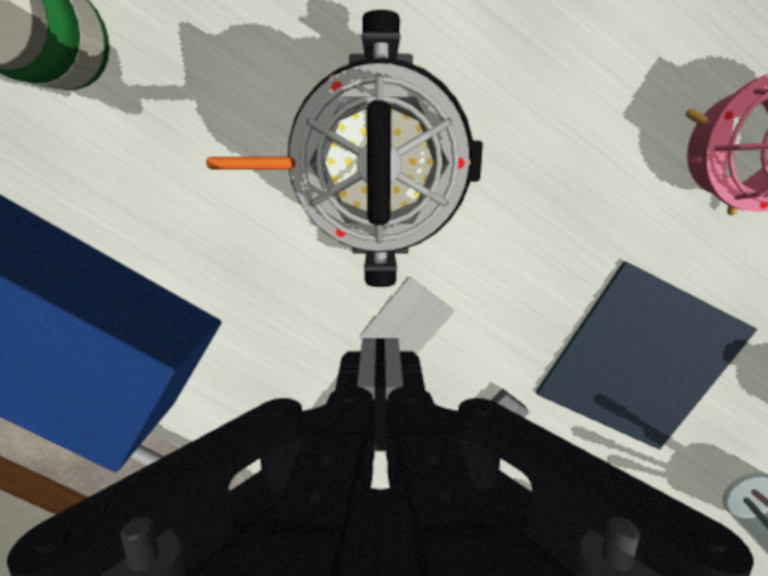

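The guard sits level and centred, with the tab pointing along tool -y. Next the shut fingers go down behind the tab.

>>> servo_tool(motion=[{"tx":0,"ty":-0.047,"tz":0,"rx":0,"ry":0,"rz":0,"grip":0},{"tx":0.025,"ty":-0.04,"tz":0,"rx":0,"ry":0,"rz":0,"grip":0},{"tx":0,"ty":-0.008,"tz":0.02,"rx":0,"ry":0,"rz":0,"grip":0},{"tx":0,"ty":0,"tz":0.04,"rx":0,"ry":0,"rz":0,"grip":0},{"tx":0,"ty":0,"tz":0.04,"rx":0,"ry":0,"rz":0,"grip":0},{"tx":0,"ty":0,"tz":0.03,"rx":0,"ry":0,"rz":0,"grip":0},{"tx":0,"ty":0,"tz":0.018,"rx":0,"ry":0,"rz":0,"grip":0},{"tx":0,"ty":0,"tz":0,"rx":0,"ry":0,"rz":0,"grip":0},{"tx":0,"ty":0,"tz":0,"rx":0,"ry":0,"rz":0,"grip":0}])

```text
time: 12.55
ee_pos: [612.9, -233.8, 145.1]
eef_rot: [-180.0, -0.0, -146.8]
wrist_force: [-0.3, -0.4, -0.1]
width: 0.0
grip_force: 0.0
```

>>> servo_tool(motion=[{"tx":0.012,"ty":0,"tz":0,"rx":0,"ry":0,"rz":0,"grip":0},{"tx":0.012,"ty":0,"tz":0,"rx":0,"ry":0,"rz":0,"grip":0},{"tx":0,"ty":0,"tz":0,"rx":0,"ry":0,"rz":0,"grip":0},{"tx":0,"ty":0,"tz":0,"rx":0,"ry":0,"rz":0,"grip":0}])

```text
time: 12.95
ee_pos: [593.1, -247.0, 145.1]
eef_rot: [-179.9, 0.0, -146.8]
wrist_force: [-1.5, -0.1, 0.3]
width: -0.0
grip_force: 0.0
```

>>> servo_tool(motion=[{"tx":0.0033,"ty":-0.0005,"tz":0,"rx":0,"ry":0,"rz":2,"grip":0},{"tx":0.0033,"ty":-0.0005,"tz":0,"rx":0,"ry":0,"rz":2,"grip":0},{"tx":0.0033,"ty":-0.0005,"tz":0,"rx":0,"ry":0,"rz":2,"grip":0},{"tx":0.0033,"ty":-0.0005,"tz":0,"rx":0,"ry":0,"rz":2,"grip":0},{"tx":0.0033,"ty":-0.0005,"tz":0,"rx":0,"ry":0,"rz":2,"grip":0},{"tx":0.0033,"ty":-0.0005,"tz":0,"rx":0,"ry":0,"rz":2,"grip":0},{"tx":0.0033,"ty":-0.0005,"tz":0,"rx":0,"ry":0,"rz":2,"grip":0},{"tx":0.0033,"ty":-0.0005,"tz":0,"rx":0,"ry":0,"rz":2,"grip":0},{"tx":0.0033,"ty":-0.0005,"tz":0,"rx":0,"ry":0,"rz":2,"grip":0},{"tx":0.0033,"ty":-0.0005,"tz":0,"rx":0,"ry":0,"rz":2,"grip":0}])

```text
time: 13.95
ee_pos: [566.0, -264.9, 144.6]
eef_rot: [-179.9, 0.1, -166.9]
wrist_force: [3.4, -0.4, -0.5]
width: 0.1
grip_force: 0.9
```

>>> servo_tool(motion=[{"tx":0.0033,"ty":-0.0005,"tz":0,"rx":0,"ry":0,"rz":2,"grip":0},{"tx":0.0033,"ty":-0.0005,"tz":0,"rx":0,"ry":0,"rz":2,"grip":0},{"tx":0.0033,"ty":-0.0005,"tz":0,"rx":0,"ry":0,"rz":2,"grip":0},{"tx":0.0033,"ty":-0.0005,"tz":0,"rx":0,"ry":0,"rz":2,"grip":0},{"tx":0.0033,"ty":-0.0005,"tz":0,"rx":0,"ry":0,"rz":2,"grip":0}])

```text
time: 14.45
ee_pos: [550.0, -270.0, 144.5]
eef_rot: [-180.0, 0.1, -176.9]
wrist_force: [2.3, -1.5, 0.3]
width: 0.1
grip_force: 0.9
```

>>> servo_tool(motion=[{"tx":0.0025,"ty":-0.0003,"tz":0,"rx":0,"ry":0,"rz":1.5,"grip":0},{"tx":0.0025,"ty":-0.0003,"tz":0,"rx":0,"ry":0,"rz":1.5,"grip":0},{"tx":0.0025,"ty":-0.0003,"tz":0,"rx":0,"ry":0,"rz":1.5,"grip":0},{"tx":0.0025,"ty":-0.0003,"tz":0,"rx":0,"ry":0,"rz":1.5,"grip":0}])

```text
time: 14.85
ee_pos: [539.2, -270.9, 144.2]
eef_rot: [180.0, -0.0, 177.2]
wrist_force: [0.6, -0.3, -1.6]
width: 0.0
grip_force: 0.6
```

>>> servo_tool(motion=[{"tx":0.0017,"ty":0,"tz":0,"rx":0,"ry":0,"rz":1,"grip":0},{"tx":0.0017,"ty":0,"tz":0,"rx":0,"ry":0,"rz":1,"grip":0}])

```text
time: 15.05
ee_pos: [535.6, -270.5, 144.1]
eef_rot: [180.0, -0.1, 175.2]
wrist_force: [0.7, -0.1, 0.5]
width: -0.1
grip_force: 0.0
```

>>> servo_tool(motion=[{"tx":0.0017,"ty":0,"tz":0,"rx":0,"ry":0,"rz":0.5,"grip":0},{"tx":0.0017,"ty":0,"tz":0,"rx":0,"ry":0,"rz":0.5,"grip":0},{"tx":0,"ty":0,"tz":0,"rx":0,"ry":0,"rz":0,"grip":0}])

```text
time: 15.35
ee_pos: [532.8, -270.6, 144.6]
eef_rot: [-180.0, 0.0, 174.3]
wrist_force: [0.5, 0.1, 1.2]
width: 0.3
grip_force: 0.8
```

Run:
```python
from h import *
s,k,im=shot('w7');print(s['ee_pos'],s['wrist_force'],s['grip_force'])
H,S,V=cv2.split(cv2.cvtColor(im,cv2.COLOR_BGR2HSV))
for lab,m in (("red",((H<4)|(H>174))&(S>160)&(V>60)),("tab",(H>=5)&(H<15)&(S>170)&(V>90))):
    n,l,st,ce=cv2.connectedComponentsWithStats(m.astype(np.uint8))
    print(lab,[(ce[i].round(1),st[i].tolist()) for i in range(1,n) if st[i,4]>15])
```

```text
[ 532.76744115 -270.5943617   144.57621642] [0.47011193 0.11563576 1.18068932] 0.7684704009443521
red [(array([363.5, 122.9]), [357, 117, 14, 13, 139]), (array([291.3, 148.3]), [286, 143, 12, 12, 113])]
tab [(array([260.7, 212.3]), [211, 200, 99, 24, 1879])]
```

Run:
```python
from h import *
s,k=pickle.load(open("w7.pkl","rb"))
for z in (137,144):
    a,b=[ray(k,u,v,z)[:2] for u,v in ((363.5,122.9),(291.3,148.3))]
    c=np.array([523.5,-178.5]); print(z,np.linalg.norm(a-b),*[(np.linalg.norm(p-c),np.degrees(np.arctan2(*(p-c)[::-1]))) for p in (a,b)])
im=cv2.imread("pics/w7.png");H,S,V=cv2.split(cv2.cvtColor(im,cv2.COLOR_BGR2HSV))
m=((H>=5)&(H<15)&(S>170)&(V>150)).astype(np.uint8);print(m.sum())
```

```text
137 40.238690358158514 (np.float64(56.80681618132622), np.float64(-150.36994493309905)) (np.float64(77.98998921365482), np.float64(-120.58645646577253))
144 38.371645170334894 (np.float64(58.79867082394087), np.float64(-148.4631984554587)) (np.float64(79.333375879318), np.float64(-121.0086062362833))
1437
```

View pics/w7b.png

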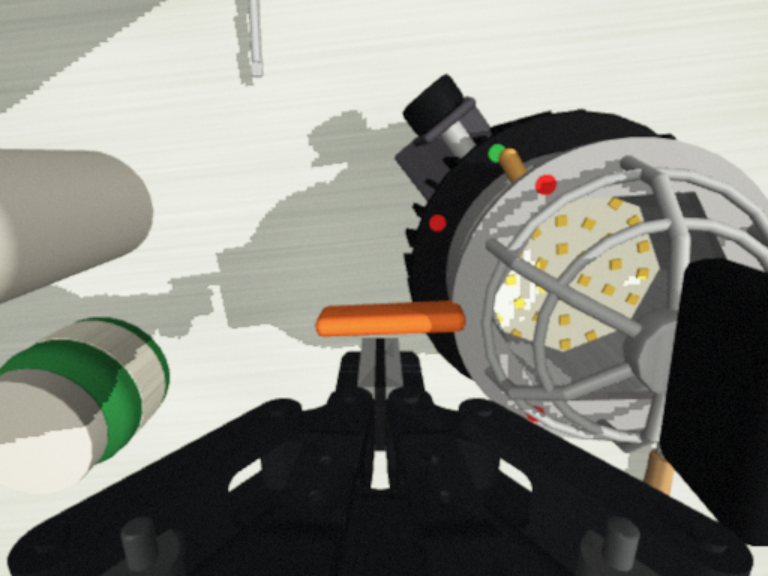

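The guard's pin is beside the green notch dot and its red dot is at (545,184), so it has turned about 33°. I'll push gently until the stop is felt.

>>> servo_tool(motion=[{"tx":0.0015,"ty":0,"tz":0,"rx":0,"ry":0,"rz":0.8,"grip":0},{"tx":0.0015,"ty":0,"tz":0,"rx":0,"ry":0,"rz":0.8,"grip":0},{"tx":0,"ty":0,"tz":0,"rx":0,"ry":0,"rz":0,"grip":0}])

```text
time: 15.7
ee_pos: [529.9, -270.3, 144.5]
eef_rot: [-180.0, 0.0, 172.6]
wrist_force: [1.8, -1.9, 2.1]
width: 0.1
grip_force: 1.6
```

>>> servo_tool(motion=[{"tx":0.0015,"ty":0,"tz":0,"rx":0,"ry":0,"rz":0.8,"grip":0},{"tx":0.0015,"ty":0,"tz":0,"rx":0,"ry":0,"rz":0.8,"grip":0},{"tx":0,"ty":0,"tz":0,"rx":0,"ry":0,"rz":0,"grip":0}])

```text
time: 16.0
ee_pos: [527.6, -269.7, 144.6]
eef_rot: [180.0, 0.1, 171.0]
wrist_force: [6.9, -0.9, 1.2]
width: -0.1
grip_force: 2.6
```

The stop is felt at 7 N. I'll back off, rise and check by numbers.

>>> servo_tool(motion=[{"tx":-0.015,"ty":0,"tz":0,"rx":0,"ry":0,"rz":0,"grip":0},{"tx":-0.025,"ty":0,"tz":0,"rx":0,"ry":0,"rz":0,"grip":0},{"tx":0,"ty":0,"tz":-0.04,"rx":0,"ry":0,"rz":0,"grip":0},{"tx":0,"ty":0,"tz":-0.045,"rx":0,"ry":0,"rz":0,"grip":0},{"tx":-0.02,"ty":0.03,"tz":-0.045,"rx":0,"ry":0,"rz":0,"grip":0},{"tx":-0.02,"ty":0.03,"tz":-0.02,"rx":0,"ry":0,"rz":0,"grip":0},{"tx":0,"ty":0.03,"tz":0,"rx":0,"ry":0,"rz":0,"grip":0},{"tx":0,"ty":0,"tz":0,"rx":0,"ry":0,"rz":0,"grip":0},{"tx":0,"ty":0,"tz":0,"rx":0,"ry":0,"rz":0,"grip":0}])

```text
time: 16.9
ee_pos: [615.8, -196.0, 287.6]
eef_rot: [180.0, -0.1, 171.1]
wrist_force: [0.1, -0.2, -0.1]
width: -0.2
grip_force: 0.0
```

```bash
cat > chk.py <<'E'
from h import *
from scipy.optimize import least_squares
import sys
def reds(im):
    H,S,V=cv2.split(cv2.cvtColor(im,cv2.COLOR_BGR2HSV))
    n,l,st,ce=cv2.connectedComponentsWithStats((((H<4)|(H>174))&(S>160)&(V>60)).astype(np.uint8))
    return np.array([ce[i] for i in range(1,n) if 8<st[i,4]<200])
def fit(name,k,im,y0):
    r=reds(im)
    def model(p): 
        a=np.radians(p[3]+np.array([60,180,300])); return proj(k,np.c_[p[0]+55.4*np.cos(a),p[1]+55.4*np.sin(a),np.full(3,p[2])])
    best=None
    for yy in (y0,y0+10,y0-10):
        p=np.array([523.5,-178.5,140,yy])
        for it in range(4):
            q=model(p); d=np.linalg.norm(q[:,None]-r[None],axis=2); j=d.argmin(1); p=least_squares(lambda p:(model(p)-r[j]).ravel(),p).x
        e=np.abs(model(p)-r[j]).max()
        if len(set(j))==3 and (best is None or e<best[0]): best=(e,p)
    print(name,len(r),"err px",best and best[0].round(2),"x y z yaw",best and best[1].round(1))
s,k=pickle.load(open("w6.pkl","rb")); fit("before",k,cv2.imread("pics/w6.png"),-56.7)
s,k,im=shot(sys.argv[1]); print(s["ee_pos"]); print(reds(im).round(1).tolist()); fit("now",k,im,-92)
E
python3 chk.py w8
```

```text
before 5 err px 0.06 x y z yaw [ 524.  -179.4  143.   -56.7]
[ 615.76566133 -196.02047904  287.59986488]
[[223.8, 29.6], [312.6, 77.0], [234.1, 131.7], [267.7, 143.8]]
now 4 err px 0.34 x y z yaw [ 521.2 -178.3  136.3  -94.5]
```

The dot plane dropped 6.7 mm and the guard turned 37.8°, with all three dots fitting a level circle. That means it is locked, so I hand it in.

```bash
python3 -c "
from rig import *
print(close_job())"
```

```text
the job is handed in; nothing more can be done
None
```

The guard is fitted and locked on the lamp: it dropped 6.7 mm into the notches, turned about 38° clockwise by its tab and sits level. The job was handed in at about 17 s, and no verdict was returned.

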